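# Dock a relay board on the sliding test station

## Task

Bring the relay board to its test: with a fingertip keep the orange lock button on the carriage pressed down and, with it held down, slide the carriage along its rail right up to the end stop at the blue test block, then let the button spring up so that the carriage is locked there. Only then press the green start button on the test block fully in and let it go. Just press and push: pick nothing up, keep the board lying in its carriage and leave the other things on the bench where they are.

Things in the scene. Friction and masses are not known exactly. Their poses are not given: they have to be found in the camera images.
- slide_base: the test station, fixed to the bench: dark steel plate 112 x 390 mm, top 14 mm above the bench. Origin: centre of its underside on the bench; x points across it, away from the robot, y along the rail, z up. The carriage slides towards -y of this frame, where the blue test block stands (100 x 90 mm, top 51 mm above the bench, centre 137 mm from the origin along -y). Position and turn on the bench differ in every run
- carriage (a joint): travel of the aluminium carriage (82 x 135 mm, top 42 mm above the bench) along the rail towards the test block, m: 0 farthest from it, where it starts, 0.130 against the end stop. It runs easily (about 1 N) but a sprung tooth on the lock button, which stands in a rack with a notch every 10 mm, locks it; the last notch is at the end stop
- lock_button (a joint): how far the orange lock button is pressed down, m: 0 up (tooth in a notch, carriage locked, 0.5 mm of play), at 0.0047 or more the tooth is clear of the rack, 0.009 fully down. The spring takes 3.4 N at the start of the stroke and 7 N at its end. Let go between two notches it stays partly down and snaps up at the nearest notch
- lock_top (a point): centre of the upper face of the orange lock button, 60 mm above the bench when up; it moves with the carriage and the button. The face is 46 mm across the rail and 45 mm along it, between two raised ribs 6 mm high along its two edges that face along the rail, so that a fingertip on the face can push either rib. Beneath it the carriage is solid
- nest (a point): centre of the board's place on the carriage, 49 mm above the bench; it moves with the carriage. It lies 76.5 mm from the lock button, on the side of the test block, and 13 mm farther from the robot
- board_mid (a point): centre of the green-and-blue relay board, 46 x 70 mm, 17 mm high above its plate, that lies loose in the nest (side walls 54 mm above the bench, open towards the test block; relay tops 65 mm above the bench), half-way through its 2 mm plate. In place it coincides with nest
- start_button (a joint): how far the green start button is pressed down, m: 0 out, 0.005 fully in. Spring 1.5 to 5 N
- start_button_top (a point): centre of the top of the round green start button (22 mm wide) on the test block, 72 mm above the bench when out; black collar 38 mm wide around it, whose top lies 9 mm lower. A black panel meter, lower than the button, lies behind it
- heatsink_board: bystander: grey finned heat sink with a green board on top, 50 x 78 x 33 mm, behind the station; origin under its centre
- usb_stick: bystander: white USB stick, 18 x 56 x 9 mm, in front of the station; origin under its centre
- pen: bystander: green pen, 12 x 145 x 9 mm, in front of the station; origin under its centre
- side_cutter: bystander: red-handled side cutter, 162 x 61 x 10 mm, to the right of the station; origin under its centre
Things that resemble listed ones, but are neither listed nor needed, are in the scene too. What is shaped like the part that bears board_mid but brown is not meant.

How it is judged:
By the outcome, as a careful person would: the job done as asked, in the order asked, and still so for the second after the job is handed in, with the robot touching nothing.
It also fails if it takes over 45 s, if anything falls off the work surface, if the arm or the gripper's body presses on something with over 40 N, if the wrist force passes 120 N, or if a joint passes its speed limit or range.

## Robot

A 6-joint arm with a two-finger parallel gripper is mounted at the origin on a cart in front of the work surface, level with it; the furniture and walls round the work are solid. World frame = base frame: x ahead of the robot, y to its left, z up, the work surface at z = 0. Lengths are in m, angles in degrees, forces in N, time in s.
With the tool pointing down it reaches from about 0.4 to 0.825 m from the base axis. Payload 7 kg.
Tool frame: the origin (TCP) lies at the centre of the arm's flange, where the gripper is bolted on; the fingertips stand 178 mm ahead of it and the grasp point (between the pads) lies 159 mm ahead of it (tip_reach is the distance from the TCP to the fingertips, in m); z points along the fingers, y is the line along which they close (so a half turn about z gives the same grasp; the last joint's range is limited). The gripper opens to 88 mm and grips with 3 to 60 N. Pads are 19 mm wide; open, the fingers measure 130 mm over their backs; the gripper's body (78 mm by 193 mm) begins 47 mm behind the grasp point.
Start: joints at [90.82, 20.546, 0.682, 0, -70.136, -16.507], TCP at [0.183, 0.65, 0.405] pointing down, gripper open.
Joint ranges: [-176.03, 176.03], [-82.01, 121.73], [-58.28, 71.71], [-173.87, 95.51], [-174.79, -0.11], [-173.66, 173.66]. Speed limits (degrees/s): [136.94, 136.94, 172.46, 180, 180, 180].

## Interface

Orientations are given as [roll, pitch, yaw] about the fixed x, y, z axes, in that order (R = Rz(yaw) Ry(pitch) Rx(roll)).
In Python, from plant import * gives the robot as it stands.
- The arm moves only by the shell command python3 -m handwheel 'ROWS'. ROWS is JSON, a list of rows, each a list of 7 numbers: the opening, from -1 (shut) to 1 (fully open), then the shift along the tool's x, y, z as a fraction of full scale, then the turn, a rotation vector about the tool's x, y, z as a fraction of full scale. A call has 1 to 5 rows; each row shifts and turns the commanded pose from where the row before left it, along the tool's axes as they then stand; what a row does not reach is not made up. Full scale, the value 1, is 0.025 m for a shift and 6 degrees for a turn. A row lasts 1/8 s, in which the tool goes at most 62.5 mm and 10.7 degrees, less where a joint would pass 70% of its speed; a pose out of reach is approached as far as the arm can. A call with a number of a shift or a turn outside -1 to 1 is refused whole. A call with a gripper value outside its range is refused whole. The fingers move at their own pace and stop on an object; the grip force is fixed at half the most. Time passes only in rows, so rows that do not move let the fingers close. It gives the time, the measured TCP pose, the force, the opening and the grip force at its end, in the units of the state.
- get_obs(): the state, without advancing time (a new reading comes with each control period).
- snapshot(name): name is "scene" or "side" or "wrist"; returns a dict with "color" (400x640x3 uint8, red, green, blue), "fx", "fy", "cx", "cy" (pixels), "R" (3x3) and "t" (3): a world point X has camera coordinates R X + t; the wrist camera has in their place "tool_from_camera" (4x4, takes a point from camera to tool coordinates, whose origin is the TCP and whose axes are the flange's). Camera axes: x right, y down, z forward; pixel columns grow to the right and rows downward; lengths in m; the calibration is good to about 2 mm. The wrist camera is an equidistant fisheye: a pixel r from the principal point sees the ray r / f radians off the axis. A picture is of the moment at which its call begins: read the wrist's pose just before it. There is no depth.
- close_job(): hands the job in; it is judged then, once.
The state is a dict: "clock": time; "joint_pos": joint angles; "qvel": joint speeds; "tau": joint torques, N m; "tool_pos": TCP position; "orientation": TCP orientation; "force": force on the tool from outside, world axes, zero at the start; "moment": the same for the moment, N m; "opening": finger opening in m; "gripper_force": force on a finger pad.
Only numpy, scipy, OpenCV 4.12 (cv2) and the standard library are available. Lean on these libraries where they do the work, as an engineer would, in place of code of your own. Each camera call takes 0.05 s, during which the arm holds its last target. There are 200 camera calls.

## Working session

There is one attempt and no reset: what is moved stays moved. The work goes in short steps, Python scripts to look and compute and a shell command to move; the robot and the scene stay as the last step left them, time stands still between calls to the robot, and variables do not carry over. Pictures are saved under pics/ and viewed, at most 10 in all, crops included, and the job is handed in when it is done.

```bash
mkdir -p pics; python3 - <<'E'
from plant import *
import cv2
o=get_obs();print(o)
for n in("scene","side"):
    s=snapshot(n);cv2.imwrite(f"pics/{n}0.png",s["color"][:,:,::-1])
    print({k:v for k,v in s.items() if k!="color"})
E
```

```text
{'clock': 0.0, 'joint_pos': array([ 9.08212054e+01,  2.05919161e+01,  6.34269575e-01, -2.22722652e-02,
       -7.01355508e+01, -1.65077800e+01]), 'qvel': array([ 0.04708837,  0.02801535, -0.0280181 , -0.15463296, -0.05880697,
       -0.05909834]), 'tau': array([-6.90718957e-05, -5.82713342e+01,  2.93061268e+01,  6.99731871e+00,
        6.87642954e-03, -1.63073105e-04]), 'tool_pos': array([0.18243428, 0.64967783, 0.40371401]), 'orientation': array([ 1.79904694e+02, -6.41019136e-03, -1.56941544e+01]), 'force': array([-0.09667476,  0.2493106 , -0.08002841]), 'moment': array([-0.02558206, -0.0251503 , -0.03635427]), 'gripper_force': 0.0, 'opening': 0.08771445810822441}
{'fx': 372.2357214183645, 'fy': 372.2357214183645, 'cx': 324.15215531249, 'cy': 195.6590527689716, 'R': array([[-0.6342793 , -0.77310158,  0.00192894],
       [-0.40338262,  0.3288185 , -0.85390916],
       [ 0.65952425, -0.542395  , -0.52041851]]), 't': array([0.16287471, 0.39504475, 0.50506747])}
{'fx': 489.40099413084175, 'fy': 489.40099413084175, 'cx': 316.69874799126114, 'cy': 202.1657267171438, 'R': array([[ 0.94672705, -0.32112765, -0.02418509],
       [-0.19595611, -0.51484962, -0.83458437],
       [ 0.25555643,  0.79486282, -0.55034899]]), 't': array([-0.60517855,  0.02779462,  1.26648721])}
```

View pics/scene0.png

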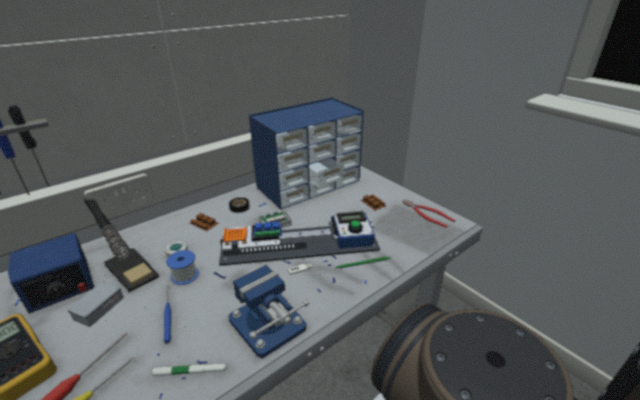

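View pics/side0.png

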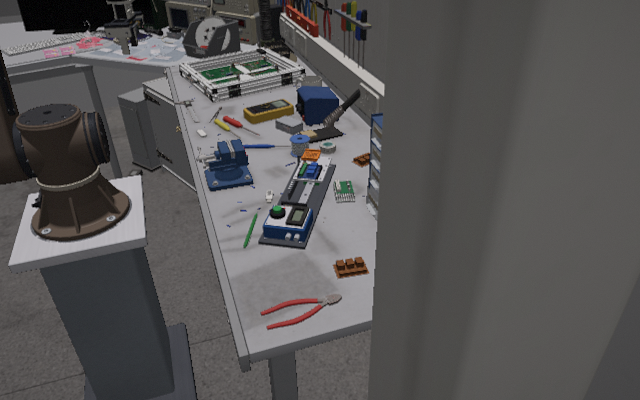

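The scene view shows the orange lock at about (235,235) and the green start button at (355,226). In the side view they are at (312,155) and (278,211). A blue vise stands in front of the station.

```bash
cat > h.py <<'E'
from plant import *
import cv2, numpy as np
def ray(s,u,v,z):
    d=s["R"].T@np.array([(u-s["cx"])/s["fx"],(v-s["cy"])/s["fy"],1]); c=-s["R"].T@s["t"]
    return c+d*(z-c[2])/d[2]
def wray(s,o,u,v,z):
    from scipy.spatial.transform import Rotation as R
    x=np.array([u-s["cx"],v-s["cy"]]);r=np.hypot(*x);th=r/s["fx"]
    d=np.r_[x/r*np.sin(th),np.cos(th)] if r>0 else np.array([0,0,1.])
    T=s["tool_from_camera"];W=R.from_euler("xyz",o["orientation"],degrees=True).as_matrix()
    d=W@T[:3,:3]@d; c=W@T[:3,3]+o["tool_pos"]
    return c+d*(z-c[2])/d[2]
E
python3 - <<'E'
from h import *
a=snapshot("scene");b=snapshot("side")
for n,u,v in(("lock",235,235),("st",355,226)): print(n,ray(a,u,v,.06 if n=="lock" else .072))
for n,u,v in(("lock",312,155),("st",278,211)): print(n,ray(b,u,v,.06 if n=="lock" else .072))
A=cv2.resize(a["color"][200:275,205:405],None,fx=4,fy=4,interpolation=cv2.INTER_CUBIC)
B=cv2.resize(b["color"][142:252,250:350],None,fx=2.7,fy=2.7,interpolation=cv2.INTER_CUBIC)
C=np.zeros((600,800,3),np.uint8);C[:300]=A;C[300:300+B.shape[0],:B.shape[1]]=B
w=snapshot("wrist");print({k:v for k,v in w.items() if k!="color"})
C[300:,290:]=cv2.resize(w["color"],(510,300))
cv2.imwrite("pics/c1.png",C[:,:,::-1])
E
```

```text
lock [ 0.60871153 -0.01490991  0.06      ]
st [ 0.44330099 -0.24877037  0.072     ]
lock [ 0.61944701 -0.02175467  0.06      ]
st [ 0.45391321 -0.27491193  0.072     ]
{'fx': 309.70691628693146, 'fy': 309.70691628693146, 'cx': 316.2810020271289, 'cy': 197.60070985687543, 'tool_from_camera': array([[-9.15432320e-04, -9.69979807e-01, -2.43183748e-01,
         6.51996774e-02],
       [ 9.99999408e-01, -7.45015978e-04, -7.92739341e-04,
         3.30536497e-04],
       [ 5.87765375e-04, -2.43184329e-01,  9.69979915e-01,
         1.96130926e-02],
       [ 0.00000000e+00,  0.00000000e+00,  0.00000000e+00,
         1.00000000e+00]])}
```

View pics/c1.png

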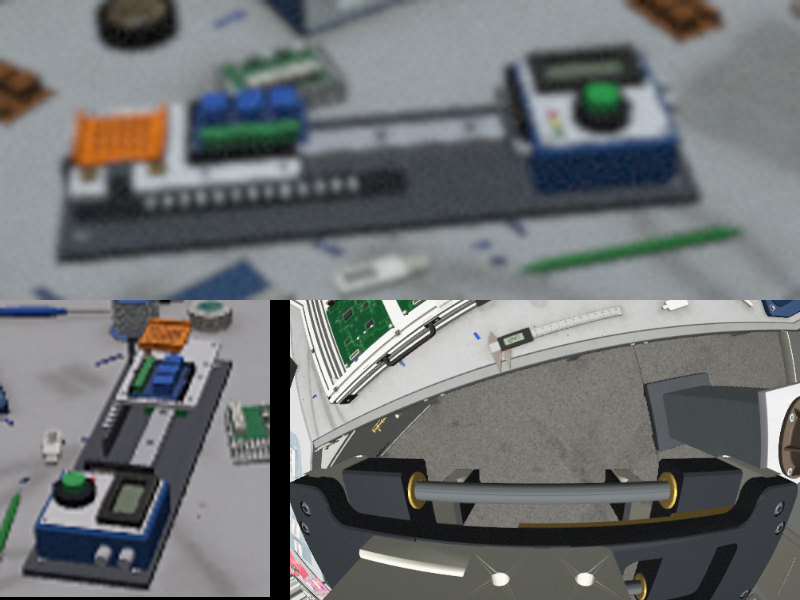

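```bash
python3 - <<'E'
from h import *
a=snapshot("scene");b=snapshot("side")
A=lambda u,v,z:ray(a,205+u/4,200+v/4,z).round(4)
B=lambda u,v,z:ray(b,250+u/2.7,142+(v-300)/2.7,z).round(4)
print("lock",A(120,138,.06),B(165,332,.06))
print("st",A(602,92,.072),B(72,480,.072))
p,q=A(60,258,.014),A(695,198,.014);print("front edge",p,q,np.linalg.norm(p-q),np.degrees(np.arctan2(*(p-q)[1::-1])))
p,q=B(232,362,.014),B(150,585,.014);print("back edge",p,q,np.degrees(np.arctan2(*(p-q)[1::-1])))
for u,v in((263,192),(287,205),(362,183)):print("cab",ray(a,u,v,0).round(3))
print("cabtop",[ray(a,u,v,.25).round(3) for u,v in((275,135),(362,112))])
print("vise",ray(a,258,280,.1).round(3),ray(b,228,150,.1).round(3))
E
```

```text
lock [ 0.6105 -0.0158  0.06  ] [ 0.6193 -0.0143  0.06  ]
st [ 0.4515 -0.2582  0.072 ] [ 0.4535 -0.2645  0.072 ]
front edge [0.5875 0.041  0.014 ] [ 0.3921 -0.2837  0.014 ] 0.37896074994648193 58.961048796617085
back edge [ 0.6908 -0.0223  0.014 ] [ 0.4927 -0.3549  0.014 ] 59.22153462654117
cab [ 0.828 -0.22   0.   ]
cab [ 0.718 -0.236  0.   ]
cab [ 0.673 -0.502  0.   ]
cabtop [array([ 0.671, -0.183,  0.25 ]), array([ 0.66 , -0.471,  0.25 ])]
vise [0.406 0.039 0.1  ] [0.394 0.016 0.1  ]
```

```bash

python3 -m handwheel '[[-1,1,0.88,0,0,0,0],[-1,1,0.88,0,0,0,0],[-1,1,0.88,0,0,0,0],[-1,1,0.88,0,0,0,0],[-1,1,0.88,0,0,0,0]]'
python3 -m handwheel '[[-1,1,0.88,0,0,0,0],[-1,1,0.88,0,0,0,0],[-1,1,0.88,0,0,0,0],[-1,1,0.88,0,0,0,0],[-1,1,0.88,0,0,0,0]]'
```

```text
clock: 0.98
tool_pos: [0.2736, 0.5091, 0.4048]
orientation: [-180.0, 0.0, -15.7]
force: [0.3, -0.5, 0.4]
opening: 0.0434
gripper_force: 0.0
clock: 1.6
tool_pos: [0.3642, 0.3694, 0.4048]
orientation: [-180.0, -0.0, -15.7]
force: [-0.2, -0.2, 0.7]
opening: 0.0007
gripper_force: 0.0
```

```bash

python3 -m handwheel '[[-1,1,0.88,0,0,0,0],[-1,1,0.88,0,0,0,0],[-1,1,0.88,0,0,0,0],[-1,1,0.88,0,0,0,0],[-1,1,0.88,0,0,0,0]]'
python3 -m handwheel '[[-1,1,0.88,0,0,0,0],[-1,1,0.88,0,0,0,0],[-1,1,0.88,0,0,0,0],[-1,1,0.88,0,0,0,0],[-1,1,0.88,0,0,0,0]]'
python3 -m handwheel '[[-1,1,0.88,0,0,0,0],[-1,1,0.88,0,0,0,0],[-1,0.9,0.5,0,0,0,0],[-1,0,0,0,0,0,1],[-1,0,0,0,0,0,1]]'
python3 -m handwheel '[[-1,0,0,0,0,0,1],[-1,0,0,0,0,0,1],[-1,0,0,0,0,0,1],[-1,0,0,0,0,0,1],[-1,0,0,0,0,0,1]]'
python3 -m handwheel '[[-1,0,0,0,0,0,1],[-1,0,0,0,0,0,1],[-1,0,0,0,0,0,1],[-1,0,0,0,0,0,1],[-1,0,0,0,0,0,1]]'
python3 -m handwheel '[[-1,0,0,0,0,0,1],[-1,0,0,0,0,0,1],[-1,0,0,0,0,0,1],[-1,0,0,0,0,0,1],[-1,0,0,0,0,0,1]]'
```

```text
clock: 2.22
tool_pos: [0.4547, 0.2297, 0.4049]
orientation: [-180.0, -0.0, -15.7]
force: [0.6, 0.2, 0.2]
opening: 0.0004
gripper_force: 0.0
clock: 2.85
tool_pos: [0.5454, 0.09, 0.4048]
orientation: [-180.0, -0.0, -15.7]
force: [0.1, -0.5, -0.7]
opening: 0.0007
gripper_force: 0.0
clock: 3.48
tool_pos: [0.5996, 0.0166, 0.4044]
orientation: [180.0, 0.0, -27.9]
force: [0.1, 0.1, 0.1]
opening: 0.0004
gripper_force: 0.0
clock: 4.1
tool_pos: [0.5994, 0.017, 0.4047]
orientation: [-180.0, 0.0, -57.9]
force: [0.2, 0.1, -0.7]
opening: 0.0003
gripper_force: 0.0
clock: 4.72
tool_pos: [0.5994, 0.017, 0.4047]
orientation: [-180.0, 0.0, -87.9]
force: [-0.6, 0.6, -0.2]
opening: 0.0003
gripper_force: 0.0
clock: 5.35
tool_pos: [0.5994, 0.017, 0.4047]
orientation: [-180.0, 0.0, -117.9]
force: [-0.2, -0.4, 0.1]
opening: 0.0006
gripper_force: 0.0
```

```bash

python3 -m handwheel '[[-1,0,0,0,0,0,0.5],[-1,0.78,-0.9,0,0,0,0],[-1,0,-0.3,0,0,0,0],[-1,0,0,0,0,0,0],[-1,0,0,0,0,0,0]]'
python3 - <<'E'
from h import *
o=get_obs();w=snapshot("wrist")
cv2.imwrite("pics/w1.png",w["color"][:,:,::-1])
E
```

```text
clock: 5.98
tool_pos: [0.6152, -0.0147, 0.4046]
orientation: [180.0, -0.0, -120.7]
force: [0.4, 0.1, 0.5]
opening: 0.0005
gripper_force: 0.0
```

View pics/w1.png

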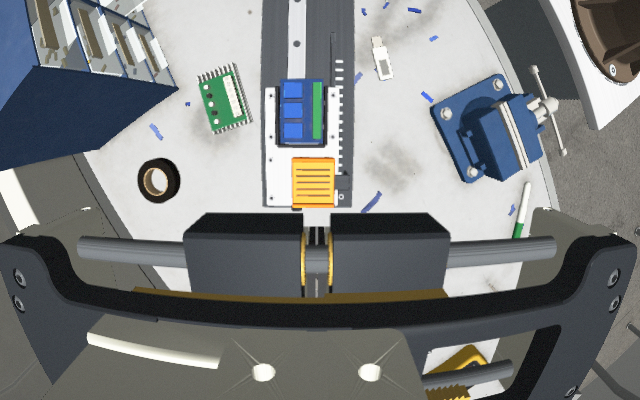

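The wrist view shows the orange lock spanning about (292–336, 157–208), just ahead of the fingertips, with the rail vertical in the image.

```bash
python3 - <<'E'
from h import *
o=get_obs();w=snapshot("wrist");im=w["color"]
hsv=cv2.cvtColor(im,cv2.COLOR_RGB2HSV)
m=cv2.inRange(hsv,(8,150,120),(25,255,255));m[:140]=0;m[211:]=0
m[:,:280]=0;m[:,350:]=0
ys,xs=np.nonzero(m);print(xs.min(),xs.max(),ys.min(),ys.max())
th=np.radians(o["orientation"][2]);ex=np.array([np.cos(th),np.sin(th)]);ey=np.array([np.sin(th),-np.cos(th)])
def rel(u,v,z):
    p=wray(w,o,u,v,z);d=p[:2]-o["tool_pos"][:2];return p.round(4),(np.array([d@ex,d@ey])*1e3).round(1)
for n,u,v,z in(("L",xs.min(),182,.06),("R",xs.max()+1,182,.06),("T",314,ys.min(),.066),("B",314,ys.max()+1,.066)):print(n,*rel(u,v,z))
# rail direction: left plate edge, z .014
for e in ((262,10),(264,205),(353,30),(353,205)):print(*rel(*e,.014))
E
```

```text
292 334 157 207
L [ 0.6373 -0.0287  0.06  ] [  0.8 -26.3]
R [ 0.5977 -0.0051  0.06  ] [ 0.7 19.8]
T [ 0.6029 -0.0403  0.066 ] [28.3 -2.6]
B [0.631  0.0068 0.066 ] [-26.5  -2.7]
[ 0.5663 -0.2264  0.014 ] [207.1 -66.1]
[ 0.691  -0.0159  0.014 ] [-37.6 -65.9]
[ 0.4862 -0.146   0.014 ] [178.8  43.9]
[0.5951 0.041  0.014 ] [-37.7  45.6]
```

```bash

python3 -m handwheel '[[-1,0.28,-0.13,0,0,0,0],[-1,0,0,1,0,0,0],[-1,0,0,1,0,0,0],[-1,0,0,1,0,0,0],[-1,0,0,1,0,0,0]]'
python3 -m handwheel '[[-1,0,0,1,0,0,0],[-1,0,0,1,0,0,0],[-1,0,0,0.3,0,0,0],[-1,0,0,0,0,0,0],[-1,0,0,0,0,0,0]]'
```

```text
clock: 6.7
tool_pos: [0.6144, -0.023, 0.3041]
orientation: [-180.0, 0.0, -120.7]
force: [-0.0, 0.2, -0.6]
opening: 0.0008
gripper_force: 0.0
clock: 7.32
tool_pos: [0.615, -0.0227, 0.2483]
orientation: [-179.9, 0.1, -120.7]
force: [1.1, 0.2, -0.3]
opening: 0.0005
gripper_force: 0.0
```

```bash
python3 - <<'E'
from h import *
w=snapshot("wrist");b=snapshot("side")
C=np.zeros((600,800,3),np.uint8)
C[:,:400]=cv2.resize(w["color"][100:250,265:365],(400,600));C[:,400:]=cv2.resize(b["color"][115:235,270:350],(400,600))
cv2.imwrite("pics/c2.png",C[:,:,::-1])
E
```

```text
(no output)
```

View pics/c2.png

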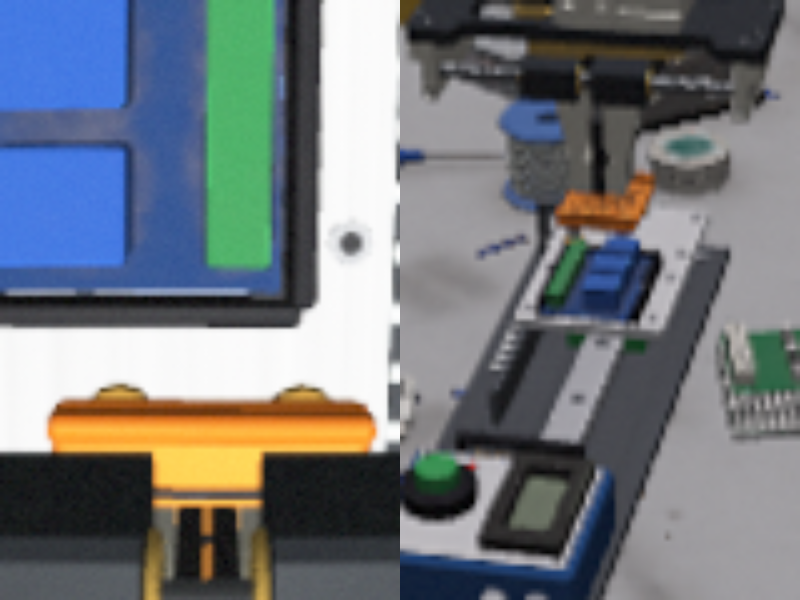

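The fingertips stand about 10 mm above the orange face, between its ribs, and the board is in its nest.

```bash

python3 -m handwheel '[[-1,0,0,0.3,0,0,0],[-1,0,0,0.2,0,0,0],[-1,0,0,0.1,0,0,0],[-1,0,0,0.08,0,0,0],[-1,0,0,0,0,0,0]]'
```

```text
clock: 8.05
tool_pos: [0.6148, -0.0227, 0.2305]
orientation: [-180.0, 0.0, -120.7]
force: [-0.6, 0.7, 5.8]
opening: 0.0005
gripper_force: 3.0
```

```bash

python3 -m handwheel '[[-1,0,0,0.04,0,0,0],[-1,0.15,0,0,0,0,0],[-1,0.15,0,0,0,0,0],[-1,0.2,0,0,0,0,0],[-1,0.3,0,0,0,0,0]]'
python3 -m handwheel '[[-1,0.4,0,0,0,0,0],[-1,0.4,0,0,0,0,0],[-1,0.4,0,0,0,0,0],[-1,0.4,0,0,0,0,0],[-1,0.4,0,0,0,0,0]]'
```

```text
clock: 8.68
tool_pos: [0.6045, -0.0397, 0.2296]
orientation: [-180.0, 0.0, -120.7]
force: [-0.6, 1.1, 6.9]
opening: 0.0006
gripper_force: 3.2
clock: 9.3
tool_pos: [0.5786, -0.083, 0.2295]
orientation: [-180.0, 0.0, -120.7]
force: [-2.0, 2.7, 6.4]
opening: 0.0007
gripper_force: 3.2
```

```bash

python3 -m handwheel '[[-1,0.4,0,0,0,0,0],[-1,0.4,0,0,0,0,0],[-1,0.4,0,0,0,0,0],[-1,0.4,0,0,0,0,0],[-1,0.4,0,0,0,0,0]]'
python3 -m handwheel '[[-1,0.2,0,0,0,0,0],[-1,0.12,0,0,0,0,0],[-1,0.12,0,0,0,0,0],[-1,0.12,0,0,0,0,0],[-1,0,0,0,0,0,0]]'
```

```text
clock: 9.93
tool_pos: [0.5529, -0.126, 0.2294]
orientation: [180.0, -0.0, -120.7]
force: [-2.6, 1.0, 6.2]
opening: 0.0006
gripper_force: 3.4
clock: 10.55
tool_pos: [0.5469, -0.1376, 0.2299]
orientation: [-179.9, 0.1, -120.7]
force: [-0.0, 3.3, 6.1]
opening: 0.0002
gripper_force: 3.1
```

```bash

python3 -m handwheel '[[-1,0.08,0,0,0,0,0],[-1,0,0,0,0,0,0]]'
python3 -m handwheel '[[-1,0.08,0,0,0,0,0],[-1,0,0,0,0,0,0]]'
```

```text
clock: 10.8
tool_pos: [0.5462, -0.1392, 0.23]
orientation: [-179.9, 0.1, -120.7]
force: [1.4, 3.3, 5.3]
opening: 0.0006
gripper_force: 3.1
clock: 11.05
tool_pos: [0.5457, -0.1401, 0.2301]
orientation: [-179.8, 0.2, -120.7]
force: [2.8, 10.5, 6.1]
opening: 0.0005
gripper_force: 7.8
```

The push force jumped to about 10 N at the expected travel, so the carriage is at the end stop. I lift off now.

```bash

python3 -m handwheel '[[-1,0,0,-0.15,0,0,0],[-1,0,0,-0.15,0,0,0],[-1,-0.12,0,-0.2,0,0,0],[-1,0,0,-1,0,0,0],[-1,0,0,-1,0,0,0]]'
python3 -m handwheel '[[-1,-1,0,-0.8,0,0,0],[-1,-1,0,-0.8,0,0,0],[-1,0,0,-0.8,0,0,0],[-1,0,0,0,0,0,0],[-1,0,0,0,0,0,0]]'
python3 - <<'E'
from h import *
o=get_obs();w=snapshot("wrist");b=snapshot("side");a=snapshot("scene")
C=np.zeros((600,800,3),np.uint8)
C[:400,:640]=w["color"];C[400:,:400]=cv2.resize(b["color"][140:260,250:350][10:110],(400,400))[100:300];
C[400:,400:]=cv2.resize(a["color"][200:250,300:400],(400,200))
cv2.imwrite("pics/c3.png",C[:,:,::-1])
E
```

```text
clock: 11.68
tool_pos: [0.5452, -0.1389, 0.2916]
orientation: [179.9, -0.1, -120.7]
force: [-0.2, -0.1, -0.5]
opening: 0.0004
gripper_force: 0.0
clock: 12.3
tool_pos: [0.5706, -0.096, 0.3508]
orientation: [179.9, -0.0, -120.7]
force: [0.6, -0.5, -0.1]
opening: 0.0005
gripper_force: 0.0
```

View pics/c3.png

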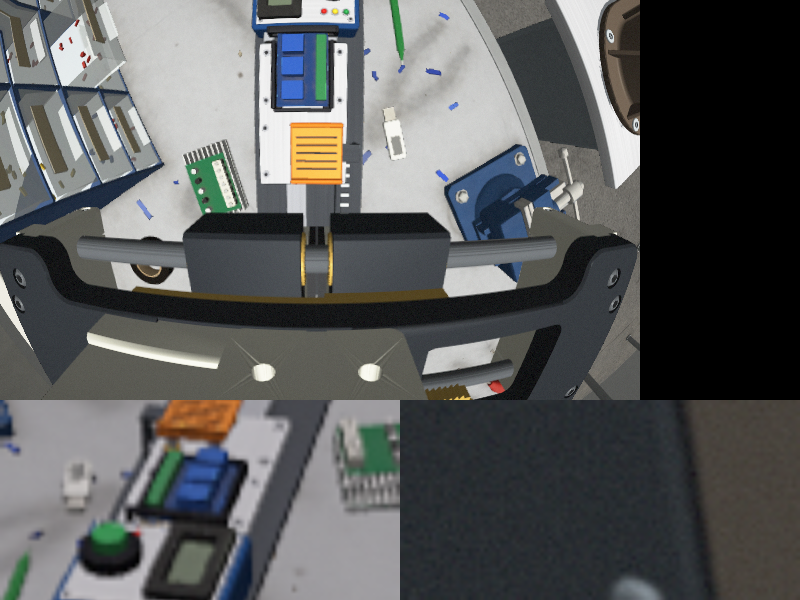

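The carriage is by the test block with the board in its nest. I check the travel and the button height (lock edges about 290–343, 123–185 in the wrist view), then move toward the start button.

```bash
python3 - <<'E'
from h import *
o=get_obs();w=snapshot("wrist");im=w["color"]
hsv=cv2.cvtColor(im,cv2.COLOR_RGB2HSV)
m=cv2.inRange(hsv,(8,150,120),(25,255,255));m[:110]=0;m[195:]=0;m[:,:280]=0;m[:,355:]=0
ys,xs=np.nonzero(m);print(xs.min(),xs.max(),ys.min(),ys.max())
th=np.radians(o["orientation"][2]);ex=np.array([np.cos(th),np.sin(th)]);ey=np.array([np.sin(th),-np.cos(th)])
c=(wray(w,o,317,ys.min(),.066)+wray(w,o,317,ys.max()+1,.066))/2
c0=np.array([.6170,-.0168]);print("travel",(c[:2]-c0)@ex)
print("widths for z",[(z,np.linalg.norm(wray(w,o,xs.min(),155,z)-wray(w,o,xs.max()+1,155,z)).round(4)) for z in(.051,.06)])
d=np.array([.4525,-.261])-o["tool_pos"][:2];print("to start",d@ex,d@ey)
E
```

```text
291 342 123 184
travel 0.12902571941428798
widths for z [(0.051, np.float64(0.0473)), (0.06, np.float64(0.0458))]
to start 0.20218793980707098 0.01743010958036125
```

```bash

python3 -m handwheel '[[-1,1,0.35,0,0,0,0],[-1,1,0.35,0,0,0,0],[-1,1,0,0,0,0,0],[-1,1,0,0,0,0,0],[-1,1,0,0,0,0,0]]'
python3 -m handwheel '[[-1,0.8,0,0,0,0,0],[-1,0,0,0,0,0,0],[-1,0,0,0,0,0,0]]'
python3 - <<'E'
from h import *
o=get_obs();w=snapshot("wrist");im=w["color"]
cv2.imwrite("pics/w4.png",cv2.resize(im[50:250,200:440],None,fx=3,fy=3)[:,:,::-1])
m=cv2.inRange(cv2.cvtColor(im,cv2.COLOR_RGB2HSV),(45,120,60),(85,255,255))
n,l,s,c=cv2.connectedComponentsWithStats(m)
th=np.radians(o["orientation"][2]);ex=np.array([np.cos(th),np.sin(th)]);ey=np.array([np.sin(th),-np.cos(th)])
for i in range(1,n):
    if s[i,4]>80:
        p=wray(w,o,*c[i],.072);d=p[:2]-o["tool_pos"][:2];print(s[i],c[i].round(1),p.round(4),(d@ex).round(4),(d@ey).round(4))
E
```

```text
clock: 13.12
tool_pos: [0.4904, -0.1958, 0.3518]
orientation: [-180.0, 0.0, -120.7]
force: [-0.4, -0.2, 1.0]
opening: 0.0006
gripper_force: 0.0
clock: 13.5
tool_pos: [0.4819, -0.2118, 0.3518]
orientation: [-180.0, 0.0, -120.7]
force: [1.0, 0.1, -0.9]
opening: 0.0008
gripper_force: 0.0
[371  64  15 127 801] [378.9 124.5] [ 0.4044 -0.2395  0.072 ] 0.0634 0.0525
[302 123  25  25 495] [314. 135.] [ 0.4563 -0.2592  0.072 ] 0.0538 -0.0022
[298 193  10  33 251] [303.2 207.1] [ 0.4965 -0.2103  0.072 ] -0.0087 -0.0118
```

View pics/w4.png

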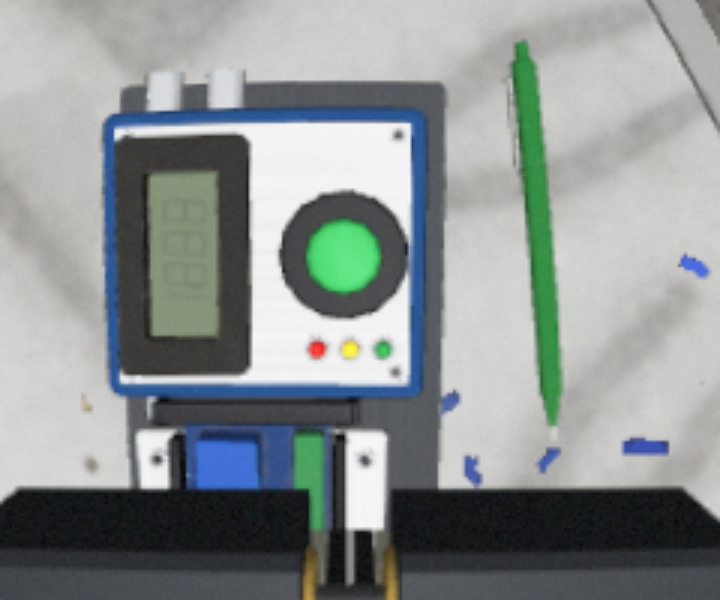

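The green button is at (314,135) in the full wrist image, i.e. (0.456,-0.259), matching the first estimates. The meter edge is about 29 mm from its centre, which clears the 21 mm half-width of the closed fingers.

```bash

python3 -m handwheel '[[-1,1,-0.09,0,0,0,0],[-1,1,0,0,0,0,0],[-1,0.15,0,0.9,0,0,0],[-1,0,0,0.9,0,0,0],[-1,0,0,0.9,0,0,0]]'
python3 -m handwheel '[[-1,0,0,0.9,0,0,0],[-1,0,0,0.16,0,0,0],[-1,0,0,0,0,0,0],[-1,0,0,0,0,0,0]]'
```

```text
clock: 14.18
tool_pos: [0.457, -0.2586, 0.2835]
orientation: [-180.0, 0.0, -120.6]
force: [-0.1, 1.0, -0.2]
opening: 0.0005
gripper_force: 0.0
clock: 14.68
tool_pos: [0.4571, -0.2589, 0.2586]
orientation: [-179.9, 0.0, -120.7]
force: [-0.1, -0.1, 0.1]
opening: 0.0
gripper_force: 0.0
```

```bash

python3 -m handwheel '[[-1,0,0,0.3,0,0,0],[-1,0,0,0.2,0,0,0],[-1,0,0,0,0,0,0]]'
python3 -m handwheel '[[-1,0,0,0.05,0,0,0],[-1,0,0,0,0,0,0]]'
python3 -m handwheel '[[-1,0,0,0.04,0,0,0],[-1,0,0,0,0,0,0]]'
```

```text
clock: 15.05
tool_pos: [0.4571, -0.259, 0.2458]
orientation: [-179.9, 0.0, -120.7]
force: [-0.4, 1.4, 6.1]
opening: 0.0007
gripper_force: 3.2
clock: 15.3
tool_pos: [0.4571, -0.259, 0.2456]
orientation: [-179.9, 0.0, -120.6]
force: [-3.0, 3.5, 18.2]
opening: 0.0005
gripper_force: 8.8
clock: 15.55
tool_pos: [0.4571, -0.259, 0.2454]
orientation: [-179.9, 0.0, -120.6]
force: [-4.8, 6.3, 25.4]
opening: 0.0002
gripper_force: 13.2
```

The button is on its hard stop, at 25 N against a 5 N spring. Now I release it and back away.

```bash

python3 -m handwheel '[[-1,0,0,-0.2,0,0,0],[-1,0,0,-0.4,0,0,0],[-1,0,0,-1,0,0,0],[-1,0,0,-1,0,0,0],[-1,0,0,-1,0,0,0]]'
python3 -m handwheel '[[-1,-1,0,-1,0,0,0],[-1,-1,0,-1,0,0,0],[-1,-1,0,0,0,0,0],[-1,0,0,0,0,0,0],[-1,0,0,0,0,0,0]]'
python3 - <<'E'
from h import *
w=snapshot("wrist")
cv2.imwrite("pics/w5.png",w["color"][:,:,::-1])
E
```

```text
clock: 16.18
tool_pos: [0.4562, -0.2589, 0.3335]
orientation: [179.9, -0.0, -120.7]
force: [0.5, -1.2, -0.3]
opening: 0.0005
gripper_force: 0.0
clock: 16.8
tool_pos: [0.4944, -0.1946, 0.3825]
orientation: [179.9, -0.0, -120.7]
force: [-0.6, -0.6, 0.3]
opening: 0.0002
gripper_force: 0.0
```

View pics/w5.png

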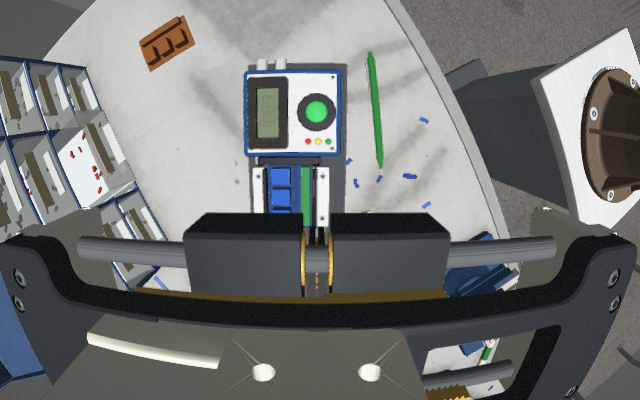

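The start button is out again at (317,112), the board and carriage sit against the test block, and the pen is where it was.

```bash
python3 -c "
from plant import *
print(close_job())"
```

```text
the job is handed in; nothing more can be done
None
```

I pushed the carriage to the end stop with the lock button held down and let the button spring up there, then pressed the green start button fully in and let it go; the job was handed in at about 17 s, and no verdict was returned.

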